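Switch on the welding bench's fume extractor at its guarded toggle

ROBOT

A 6-joint arm with a two-finger parallel gripper is mounted at the origin on the work surface. World frame = base frame: x ahead of the robot, y to its left, z up, the work surface at z = 0. Lengths are in m, angles in rad, forces in N, time in s.
With the tool pointing down it reaches from about 0.225 to 0.875 m from the base axis. Payload 3.4 kg.
Tool frame: the origin (TCP) lies at the very end of the fingers, on their centre line; the grasp point (between the pads) lies 19 mm behind it; z points along the fingers, y is the direction in which the jaws open and shut (so a half turn about z gives the same grasp; the last joint's range is limited). The gripper opens to 85 mm and grips with 20 to 120 N. Pads are 22 mm wide; open, the fingers measure 114 mm over their backs; the gripper's body (76 mm by 85 mm) begins 54 mm behind the grasp point. The pads swing forward as they close: fully open they stand 13 mm farther back than shut.
Start: joints at [0.981, 0.276, 1.505, -0, 1.361, -0.121], TCP at [0.26, 0.513, 0.231] pointing down, gripper open.
Joint ranges: [-2.89, 2.89], [-0.75, 2.08], [0.22, 2.7], [-1.18, 4.32], [0.11, 2.71], [-2.7, 2.7]. Speed limits (rad/s): [2.57, 2.57, 3.14, 3.14, 3.14, 3.14].

INTERFACE

Orientations are given as a unit quaternion [w, x, y, z].
In Python, from rig import manip, eyes gives the robot as it stands. The module is installed in compiled form; this text tells all that it offers.
- The arm moves only by the tool servo_tool, never from a script. Its argument "deltas" is one flat list of numbers, 6 for each row, row after row: the shift along the tool's x, y, z in cm, then the turn, a rotation vector about the tool's x, y, z in degrees. A call has 1 to 20 rows; each row shifts and turns the pose as measured when the row begins, along the tool's axes as they then stand; what a row does not reach is not made up. A row lasts 1/10 s, in which the tool goes at most 50 mm and 8.59 degrees, less where a joint would pass 70% of its speed; a pose out of reach is approached as far as the arm can. A call with a gripper value outside its range is refused whole. "jaw" is the finger opening in cm, from 0 to 8.54, set as the call begins (left out, the last holds). The fingers move at their own pace and stop on an object; "grip_force" is the grip in N (left out, the last holds). Time passes only in rows, so rows that do not move let the fingers close. It gives the time, the measured TCP pose, the force and the opening at its end, in the units of the state.
- manip.get_state(): the state, without advancing time (a new reading comes with each control period).
- eyes.get_image(name): name is "scene" or "top" or "wrist"; returns (picture, depth): 420x560x3 uint8, red, green, blue; 420x560 float32, m along the optical axis (not along the pixel's ray), 0 where there is no reading.
- eyes.get_calibration(name): a dict with "camera_matrix" (3x3 intrinsics, pixels), "distortion" ([k1, k2, p1, p2, k3] as OpenCV has them; the pictures are not rectified), "rvec" (rotation vector, rad) and "tvec" (3), from world to camera coordinates, as OpenCV has them. Camera axes: x right, y down, z forward; pixel columns grow to the right and rows downward; lengths in m; the calibration is good to about 2 mm. A picture is of the moment at which its call begins: read the wrist's pose just before it. get_calibration takes no time and is no camera call; for the wrist camera it gives the pose at the moment of the call.
- manip.sign_off(): hands the job in, once; it reports no verdict.
The state is a dict: "clock": time; "qpos": joint angles; "qd": joint speeds; "effort": joint torques, N m; "position": TCP position; "ee_rot": TCP orientation; "contact_force": force on the tool from outside, world axes, zero at the start; "moment": the same for the moment, N m; "width": finger opening in m.
Only numpy, scipy, OpenCV 4.12 (cv2) and the standard library are available. Lean on these libraries where they do the work, as an engineer would, in place of code of your own. Each camera call takes 0.05 s, during which the arm holds its last target.

TASK

Switch on the fume extractor at its guarded switch box, the taller of the two boxes on the welding bench, whose clear cover has a ball knob: swing the cover up until it stands about upright, flip the toggle beneath it all the way over to its other side, towards the cover's hinge, then close the cover fully again. Leave the cover of the lower box, the one with the bar handle, shut.

Things in the scene. Friction and masses are not known exactly. Their poses are not given: they have to be found in the camera images.
- switch_box: taller switch box, grey metal, fixed to the bench, 140 (x) x 120 (y) x 86 mm high: an open well, walls 5 mm, floor at z 30 mm, under a flat clear cover with a steel rim and a black ball knob. Origin: centre of its underside. Its x axis runs level from the front (knob side, towards the robot within 20 degrees) to the back (hinge side), z up; coordinates in the other entries are in this frame
- cover (a joint): angle (rad) of the taller box's cover: 0 closed, 1.57 upright, stop at 1.9. 5 mm thick, top at z 91 mm when closed; hinge line along y through (70, 0, 88) mm. Ball knob, 26 mm across, on a thin stalk at the middle of the front edge, centre at (-82, 0, 114) mm when closed; it swings up and back. Stiff hinge (1 to 5 N at the knob): stays where it is left
- toggle (a joint): angle (rad) of the steel toggle in the well under that cover: 0 leaning 0.5 rad to the front, 1.0 leaning 0.5 rad to the hinge, with stops there; starts between 0 and 0.15. Pivot at (15, 0, 32) mm, swings in the x-z plane; 10 mm thick stick with a 16 mm ball end centred 42 mm from the pivot. Moves with about 1.5 N at the tip, stays where it is left
- low_cover (a joint): angle (rad) of the lower box's cover, 0 closed: a similar grey box, but 120 x 100 x 55 mm high, its clear cover with a low steel bar handle instead of a ball knob. It stands on the other side of the bench's middle line and is not to be opened

How it is judged:
By the outcome, as a careful person would: the job done as asked, in the order asked, and still so for the second after the job is handed in, with the robot touching nothing.
It also fails if it takes over 61 s, if anything falls off the work surface, if the arm or the gripper's body presses on something with over 40 N, if the wrist force passes 120 N, or if a joint passes its speed limit or range.

## Working session

There is one attempt and no reset: what is moved stays moved. The work goes in short steps, Python scripts to look and compute and a tool call to move; the robot and the scene stay as the last step left them, time stands still between calls to the robot, and variables do not carry over. Pictures are saved under pics/ and viewed, and the job is handed in when it is done.

Besides the shell and the picture viewer there is one more tool, called as name(argument=value, ...), one argument or row to a line, values as JSON. servo_tool: Moves the arm, as the interface text tells. Its arguments: {"type":"object","properties":{"deltas":{"type":"array","items":{"type":"number"}},"jaw":{"type":"number"},"grip_force":{"type":"number"}},"required":["deltas"]}

```bash
mkdir -p pics
python3 - <<'E'
from rig import manip, eyes
import cv2,numpy as np
s=manip.get_state();print(s)
for n in ["scene","top"]:
    im,d=eyes.get_image(n);cv2.imwrite(f"pics/{n}0.png",im[:,:,::-1]);np.savez(f"{n}0.npz",im=im,d=d)
    c=eyes.get_calibration(n);R=cv2.Rodrigues(np.array(c["rvec"]))[0];print(n,c["camera_matrix"],c["distortion"],-R.T@np.array(c["tvec"]).ravel(),R[2])
E
```

```text
{'clock': 0.0, 'qpos': array([ 9.80969711e-01,  2.76603207e-01,  1.50614495e+00,  1.29090265e-05,
        1.36066133e+00, -1.21008761e-01]), 'qd': array([-0.00045417,  0.00069079,  0.00051139, -0.0015997 ,  0.00066619,
        0.00010669]), 'effort': array([-1.13481648e-03, -4.16775370e+01, -2.45800227e+01, -6.71721900e-04,
        1.11780781e-02, -8.83907433e-06]), 'position': array([0.25951754, 0.5125218 , 0.2304303 ]), 'ee_rot': array([-3.22030070e-04,  2.32269338e-01,  9.72651083e-01, -8.49447086e-04]), 'contact_force': array([0.29531243, 0.02696524, 0.21286576]), 'moment': array([0.03561237, 0.00039518, 0.01915543]), 'width': 0.08523850695961191}
scene [[426.60813999   0.         280.22359447]
 [  0.         426.60813999 212.8888825 ]
 [  0.           0.           1.        ]] [0.03298584 0.         0.         0.         0.        ] [0.88791439 0.2623961  0.65697242] [-0.42490717 -0.37024017 -0.8260606 ]
top [[406.9163497    0.         281.34489369]
 [  0.         406.9163497  206.73734663]
 [  0.           0.           1.        ]] [-0.00236989  0.          0.          0.          0.        ] [0.4687416  0.00237363 0.73310643] [ 0.18177761  0.01058572 -0.98328269]
```

View pics/scene0.png

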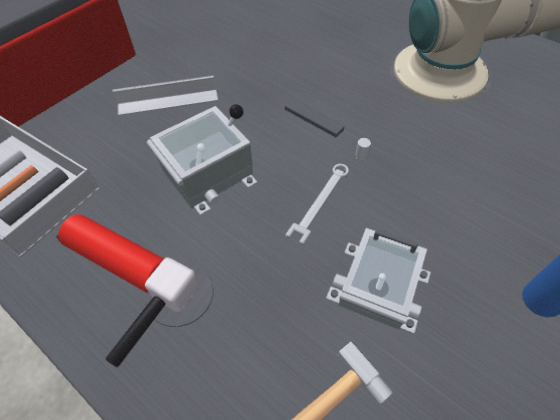

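View pics/top0.png

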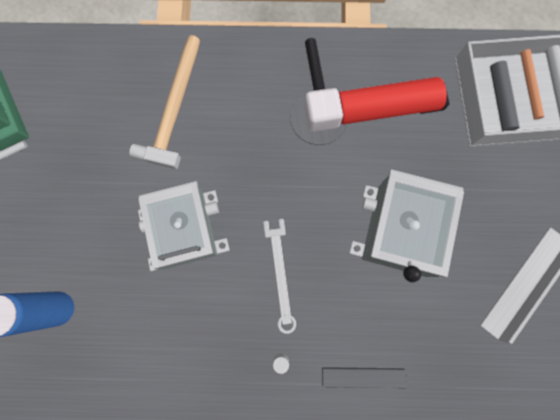

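The taller box with the ball knob is at right in the top view, with the knob at about (412,273). The low box is at left, at about (178,225). I'll zoom in for the corners.

```bash
cat > h.py <<'E'
import cv2,numpy as np
from rig import eyes,manip
from scipy.spatial.transform import Rotation as Ro
def cal(n,c=None):
    c=c or eyes.get_calibration(n)
    return np.array(c["camera_matrix"]),np.array(c["distortion"]),cv2.Rodrigues(np.array(c["rvec"]))[0],np.array(c["tvec"]).ravel()
def ray(n,uv,c=None):
    K,D,R,t=cal(n,c); p=cv2.undistortPoints(np.array([[uv]],float),K,D).ravel()
    d=R.T@np.array([p[0],p[1],1]); return -R.T@t,d
def onz(n,uv,z,c=None):
    o,d=ray(n,uv,c); return o+d*(z-o[2])/d[2]
def proj(n,P,c=None):
    K,D,R,t=cal(n,c); return cv2.projectPoints(np.atleast_2d(np.array(P,float)),cv2.Rodrigues(R)[0],t,K,D)[0].reshape(-1,2)
def tri(a,b):
    (o1,d1),(o2,d2)=a,b
    A=np.stack([d1,-d2],1); s=np.linalg.lstsq(A,o2-o1,rcond=None)[0]
    p,q=o1+s[0]*d1,o2+s[1]*d2; return (p+q)/2,np.linalg.norm(p-q)
E
python3 - <<'E'
from h import *
kb={}
for n,(x0,x1,y0,y1) in dict(top=(395,430,262,290),scene=(222,250,98,125)).items():
    f=np.load(n+"0.npz");im=f["im"]
    m=(im[y0:y1,x0:x1].max(2)<32).astype(np.uint8)
    k,l,st,ce=cv2.connectedComponentsWithStats(m);i=1+st[1:,4].argmax();kb[n]=ce[i]+[x0,y0];print(n,kb[n],st[i])
print("knob",tri(ray("top",kb["top"]),ray("scene",kb["scene"])), onz("top",kb["top"],.114),onz("scene",kb["scene"],.114))
im=np.load("top0.npz")["im"];cv2.imwrite("pics/tc.png",cv2.resize(im[160:290,345:475,::-1],None,fx=4.5,fy=4.5,interpolation=cv2.INTER_CUBIC))
im=np.load("scene0.npz")["im"];cv2.imwrite("pics/sc.png",cv2.resize(im[95:220,140:265,::-1],None,fx=4.5,fy=4.5,interpolation=cv2.INTER_CUBIC))
E
```

```text
top [406.89473684 272.71052632] [10  5  7 14 38]
scene [235.81818182 114.72727273] [ 8 13 12  7 33]
knob (array([ 0.48785078, -0.18516122,  0.10812803]), np.float64(0.004834474335444155)) [ 0.48633506 -0.181315    0.114     ] [ 0.49301045 -0.18276934  0.114     ]
```

View pics/tc.png

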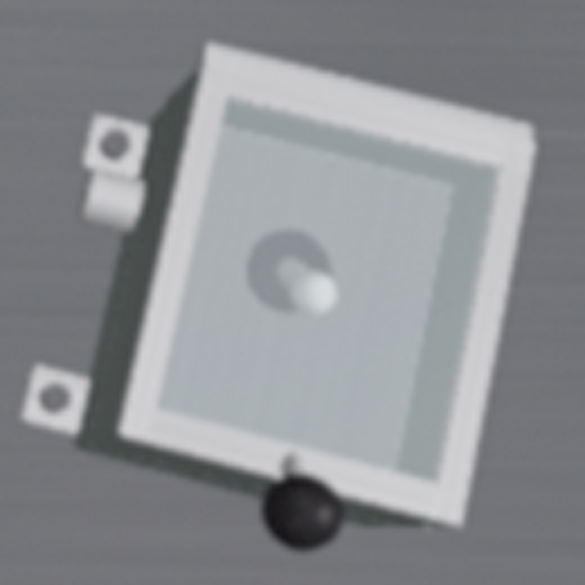

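View pics/sc.png

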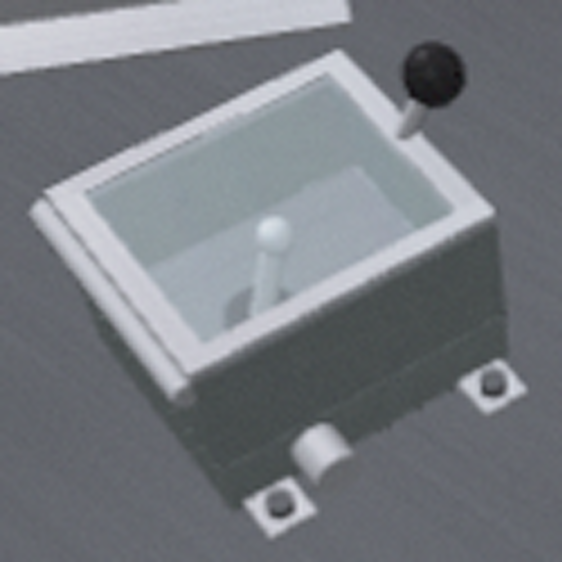

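Run:
```python
from h import *
T=lambda a:np.array(a)/4.5+[345,160]-.4
S=lambda a:np.array(a)/4.5+[140,95]-.4
k,e=tri(ray("top",T((302,512))),ray("scene",S((434,74))));print("knob",k,e,onz("top",T((302,512)),.114),onz("scene",S((434,74)),.114))
c=[onz("top",T(p),.091) for p in [(118,434),(463,524),(533,135),(208,43)]]
for p in c:print(p)
fl,fr,br,bl=c
print("scene:",[onz("scene",S(p),.091) for p in [(340,50),(493,212),(190,377),(45,192)]])
# order fr? compute
x=(bl-fl)+(br-fr);y=(fl-fr)+(bl-br)
print(np.degrees(np.arctan2(x[1],x[0])),np.degrees(np.arctan2(-y[0],y[1])),[np.linalg.norm(v) for v in (bl-fl,br-fr,fl-fr,bl-br)],sum(c)/4)
```

```text
knob [ 0.48564514 -0.18869296  0.11412446] 0.0005558732234869305 [ 0.48549547 -0.18848724  0.114     ] [ 0.48565035 -0.18907843  0.114     ]
[ 0.51164002 -0.13260006  0.091     ]
[ 0.48317235 -0.2508597   0.091     ]
[ 0.62135648 -0.28317416  0.091     ]
[ 0.65326021 -0.1678095   0.091     ]
scene: [array([ 0.4832035 , -0.24991211,  0.091     ]), array([ 0.51232771, -0.13485793,  0.091     ]), array([ 0.64800578, -0.1668331 ,  0.091     ]), array([ 0.61905305, -0.28383331,  0.091     ])]
-13.567518808913489 -14.488975087949221 [np.float64(0.14593142575899723), np.float64(0.1419122211000906), np.float64(0.1216377805783357), np.float64(0.1196948300446362)] [ 0.56735727 -0.20861086  0.091     ]
```

servo_tool(
  deltas=[0,0,0,0,0,-6.5,0,0,0,0,0,-6.4,-2.1,-3.4,0,0,0,0,-2.1,-3.4,0,0,0,0,-2.1,-3.4,0,0,0,0,-2.1,-3.4,0,0,0,0,-2.1,-3.4,0,0,0,0,-2.1,-3.4,0,0,0,0,-2.1,-3.4,0,0,0,0,-2.1,-3.4,0,0,0,0,-2.1,-3.4,0,0,0,0,-2.1,-3.4,0,0,0,0,-2.1,-3.4,0,0,0,0,-2.1,-3.4,0,0,0,0,-2.1,-3.4,0,0,0,0,-2.1,-3.4,0,0,0,0,-2.1,-3.4,0,0,0,0,-2.1,-3.4,0,0,0,0,0,0,0,0,0,0],
)

```text
clock: 2.0
position: [0.4652, -0.1181, 0.2248]
ee_rot: [-0.003, 0.114, 0.993, -0.003]
contact_force: [-0.7, 0.2, 1.0]
width: 0.0854
```

```bash
cat >> h.py <<'E'
YAW=np.radians(-13.9)
X=np.array([np.cos(YAW),np.sin(YAW),0]);Y=np.array([-X[1],X[0],0]);Z=np.array([0,0,1.])
O=np.array([.4856,-.1885,0])+.082*X
B=np.stack([X,Y,Z],1)
def st():
    s=manip.get_state();q=s["ee_rot"];R=Ro.from_quat([q[1],q[2],q[3],q[0]]).as_matrix();return s,np.array(s["position"]),R
def go(pb,tilt=0):
    """remaining delta in tool axes (cm, deg) to box-frame TCP pb (mm); tilt deg: tip leaning to +X"""
    s,p,R=st(); t=np.radians(tilt)
    zt=np.sin(t)*X-np.cos(t)*Z; Rt=np.stack([np.cross(Y,zt),Y,zt],1)
    d=R.T@(O+B@np.array(pb)/1e3-p); w=Ro.from_matrix(R.T@Rt).as_rotvec()
    print("t",s["clock"],"box mm",np.round(B.T@(p-O)*1e3,1),"F box",np.round(B.T@s["contact_force"],1),"w",round(s["width"],4))
    print(" delta cm",np.round(d*100,2),"deg",np.round(np.degrees(w),1)," aligned-frame delta cm",np.round(Rt.T@(O+B@np.array(pb)/1e3-p)*100,2))
def knob(th):
    c,s_=np.cos(th),np.sin(th); return np.array([70-152*c+26*s_,0,88+152*s_+26*c])
E
python3 - <<'E'
from h import *
go([-82,0,180])
im,d=eyes.get_image("wrist");cv2.imwrite("pics/w1.png",im[:,:,::-1])
K,D,R,t=cal("wrist");print(-R.T@t,R[2]); s,p,Rt=st();print("cam in tool",Rt.T@(-R.T@t-p))
E
```

```text
t 2.0 box mm [-118.7   63.4  224.8] F box [-0.7  0.   1. ] w 0.0854
 delta cm [-3.6  -6.36  4.51] deg [-0.4 -0.3  0.8]  aligned-frame delta cm [-3.67 -6.34  4.48]
[ 0.40074487 -0.10074174  0.36760228] [ 0.24712683 -0.06336748 -0.96690894]
cam in tool [ 0.06601016 -0.00046469 -0.1425155 ]
```

View pics/w1.png

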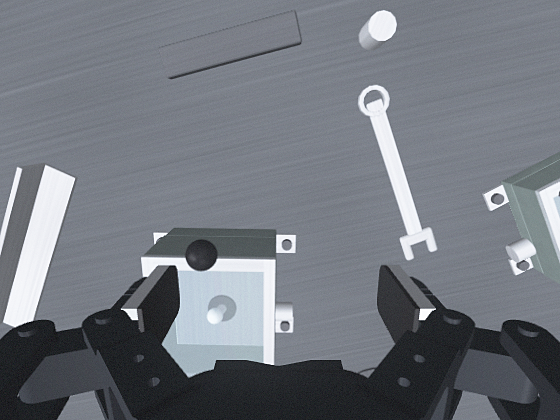

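The wrist view shows the knob at about (201,254), with the box beneath and both fingers. The camera sits on the robot side, clear of the hinge. I'll move over the knob.

servo_tool(
  deltas=[-1.2,-2.1,0.5,0,0,0.8,-1.2,-2.1,0.5,0,0,0,-1.2,-2.1,0.5,0,0,0,0,0,0,0,0,0],
)

```text
clock: 2.45
position: [0.4823, -0.1826, 0.208]
ee_rot: [-0.006, 0.12, 0.993, -0.0]
contact_force: [-0.2, 0.8, -0.7]
width: 0.0852
```

Run:
```python
from h import *
go([-82,0,98])
im,d=eyes.get_image("wrist");cv2.imwrite("pics/w2.png",im[:,:,::-1])
m=(im[200:420].max(2)<45).astype(np.uint8)
k,l,s_,c=cv2.connectedComponentsWithStats(m)
for i in range(1,k):
    if 150<s_[i,4]<3000:
        uv=c[i]+[0,200];print(uv,s_[i],B.T@(onz("wrist",uv,.114)-O)*1e3)
```

```text
t 2.45 box mm [-86.6   4.9 208. ] F box [-0.4  0.7 -0.7] w 0.0852
 delta cm [-0.59 -0.47 10.99] deg [-0.1 -0.7  0.2]  aligned-frame delta cm [-0.46 -0.49 11.  ]
[537.67395945 348.93916756] [ 502  120   58   74 1874] [ 26.10344622 224.96035801 114.        ]
[453.52564103 402.08974359] [448 189  14  31 156] [ 79.42724607 160.39229149 114.        ]
[521.48387097 409.46179966] [498 196  42  24 589] [ 89.19059712 224.00774332 114.        ]
```

View pics/w2.png

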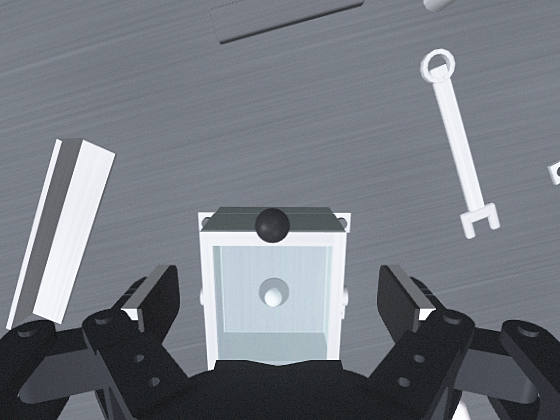

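Run:
```python
from h import *
print(B.T@(onz("wrist",(272,225),.114)-O)*1e3)
```

```text
[-82.43196895   1.36858248 114.        ]
```

servo_tool(
  deltas=[-0.25,-0.25,2.5,0,-0.7,0.2,-0.2,-0.2,2.5,0,0,0,0,0,2.5,0,0,0,0,0,2,0,0,0,0,0,1.0,0,0,0,0,0,0,0,0,0],
  jaw=6.5,
  grip_force=25,
)

```text
clock: 3.1
position: [0.4827, -0.1758, 0.1023]
ee_rot: [-0.0, 0.118, 0.993, 0.002]
contact_force: [-0.8, 0.8, 0.0]
width: 0.0651
```

Run:
```python
from h import *
go([-82,0,98])
im,d=eyes.get_image("wrist");cv2.imwrite("pics/w3.png",im[:,:,::-1])
```

```text
t 3.1 box mm [-87.9  11.6 102.3] F box [-0.9  0.6  0. ] w 0.0651
 delta cm [-0.58 -1.16  0.43] deg [ 0.3 -0.1  0.3]  aligned-frame delta cm [-0.59 -1.16  0.43]
```

View pics/w3.png

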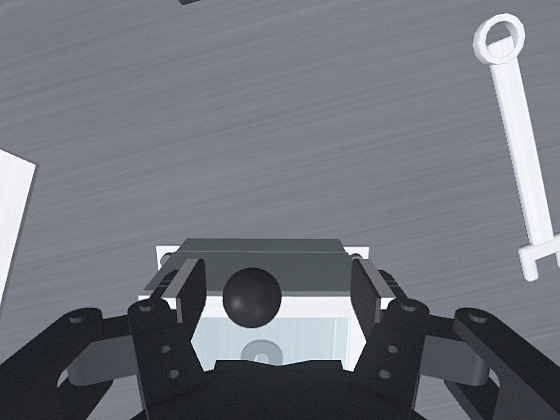

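The knob is at (252,297), a little left of centre between the fingers and just ahead of the pads. I'll shift about 1.2 cm and re-measure.

servo_tool(
  deltas=[-0.3,-0.6,0.2,0.3,0,0.3,-0.3,-0.6,0.2,0,0,0,0,0,0,0,0,0],
)

```text
clock: 3.45
position: [0.4884, -0.1904, 0.1018]
ee_rot: [0.003, 0.12, 0.993, -0.002]
contact_force: [-0.3, -0.4, -0.6]
width: 0.065
```

Run:
```python
from h import *
go([-82,0,98])
```

```text
t 3.45 box mm [-78.8  -1.1 101.8] F box [-0.2 -0.5 -0.6] w 0.065
 delta cm [0.32 0.12 0.38] deg [-0.1  0.3  0.1]  aligned-frame delta cm [0.32 0.11 0.38]
```

servo_tool(
  deltas=[0.3,0.1,0.3,0,0.3,0,0,0,0,0,0,0],
)

```text
clock: 3.65
position: [0.4861, -0.1894, 0.0994]
ee_rot: [0.001, 0.121, 0.993, -0.002]
contact_force: [-1.1, 0.6, 0.0]
width: 0.0645
```

servo_tool(
  deltas=[0,0,0,0,0,0,0,0,0,0,0,0,0,0,0,0,0,0,0,0,0,0,0,0,0,0,0,0,0,0],
  jaw=1.5,
  grip_force=25,
)

```text
clock: 4.15
position: [0.4862, -0.1886, 0.0998]
ee_rot: [0.001, 0.121, 0.993, -0.001]
contact_force: [0.2, 0.6, -0.7]
width: 0.024
```

Run:
```python
from h import *
go([-82,0,98])
im,d=eyes.get_image("wrist");cv2.imwrite("pics/w4.png",im[:,:,::-1])
```

```text
t 4.15 box mm [-81.4   0.1  99.8] F box [ 0.   0.7 -0.7] w 0.024
 delta cm [ 0.06 -0.01  0.18] deg [-0.1  0.1 -0. ]  aligned-frame delta cm [ 0.06 -0.01  0.18]
```

View pics/w4.png

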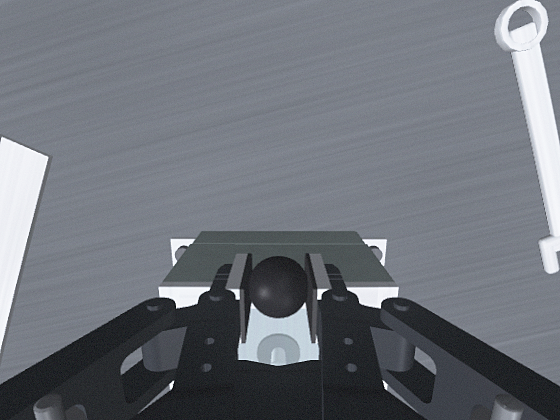

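The knob sits between both pads, centred at (278,287). Next I'll work out the arc increments.

Run:
```python
from h import *
k=[knob(np.radians(a)) for a in range(0,100,5)]
for a,p,q in zip(range(5,100,5),k,k[1:]): print(a,np.round(-(q-p)/10,2)[[0,2]],np.round(q))
```

```text
5 [-0.28 -1.31] [-79.   0. 127.]
10 [-0.4  -1.29] [-75.   0. 140.]
15 [-0.51 -1.25] [-70.   0. 152.]
20 [-0.62 -1.2 ] [-64.   0. 164.]
25 [-0.72 -1.14] [-57.   0. 176.]
30 [-0.81 -1.07] [-49.   0. 187.]
35 [-0.9 -1. ] [-40.   0. 196.]
40 [-0.99 -0.91] [-30.   0. 206.]
45 [-1.06 -0.82] [-19.   0. 214.]
50 [-1.13 -0.73] [ -8.   0. 221.]
55 [-1.19 -0.63] [  4.   0. 227.]
60 [-1.24 -0.52] [ 17.   0. 233.]
65 [-1.28 -0.41] [ 29.   0. 237.]
70 [-1.31 -0.3 ] [ 42.   0. 240.]
75 [-1.33 -0.18] [ 56.   0. 242.]
80 [-1.34 -0.07] [ 69.   0. 242.]
85 [-1.34  0.05] [ 83.   0. 242.]
90 [-1.33  0.17] [ 96.   0. 240.]
95 [-1.31  0.28] [109.   0. 237.]
```

servo_tool(
  deltas=[-0.1,0,-0.6,0,0,0,-0.15,0,-0.7,0,0,0,-0.2,0,-1.0,0,0,0,0,0,0,0,0,0],
)

```text
clock: 4.6
position: [0.4919, -0.19, 0.1238]
ee_rot: [0.002, 0.121, 0.993, -0.001]
contact_force: [0.5, 0.4, 1.9]
width: 0.024
```

Run:
```python
from h import *
p=knob(np.radians(10))-[0,0,14];print(p);go(p)
im,d=eyes.get_image("wrist");cv2.imwrite("pics/w5.png",im[:,:,::-1])
```

```text
[-75.17592584   0.         125.99952458]
t 4.6 box mm [-75.6   0.  123.8] F box [0.4 0.5 1.9] w 0.024
 delta cm [-0.04 -0.   -0.22] deg [-0.   0.2 -0. ]  aligned-frame delta cm [-0.04 -0.   -0.22]
```

View pics/w5.png

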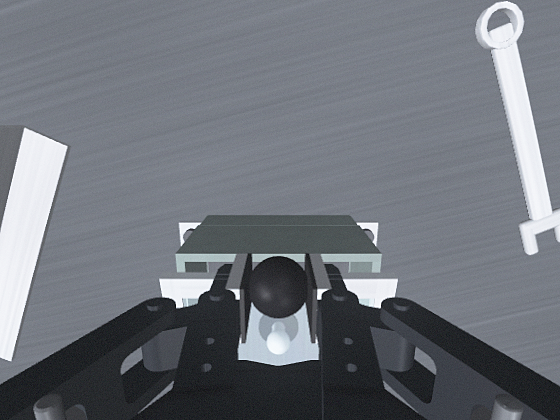

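The cover is lifting: the rim is now clear of the box front and the ball is still at (278,287) in the pads. I'll follow the arc.

servo_tool(
  deltas=[-0.5,0,-1.35,0,0,0,-0.6,0,-1.2,0,0,0,-0.7,0,-1.15,0,0,0,-0.8,0,-1.1,0,0,0,-0.9,0,-1.0,0,0,0,-1.0,0,-0.9,0,0,0,-1.05,0,-0.8,0,0,0,0,0,0,0,0,0],
)

```text
clock: 5.45
position: [0.5394, -0.2018, 0.1959]
ee_rot: [-0.008, 0.121, 0.993, 0.0]
contact_force: [2.8, -0.5, -1.6]
width: 0.0242
```

Run:
```python
from h import *
p=knob(np.radians(45))-[0,0,14];print(p);go(p)
```

```text
[-19.09545443   0.         199.86500705]
t 5.45 box mm [-26.6  -0.  195.9] F box [ 2.8  0.2 -1.6] w 0.0242
 delta cm [-0.74  0.   -0.41] deg [-0.1 -0.9  0. ]  aligned-frame delta cm [-0.75  0.   -0.39]
```

servo_tool(
  deltas=[-1.1,0,-0.85,0,-0.9,0,-1.15,0,-0.75,0,0,0,-1.2,0,-0.65,0,0,0,-1.25,0,-0.5,0,0,0,-1.3,0,-0.4,0,0,0,-1.3,0,-0.3,0,0,0,-1.3,0,-0.2,0,0,0,0,0,0,0,0,0],
)

```text
clock: 6.25
position: [0.6154, -0.2206, 0.229]
ee_rot: [-0.011, 0.121, 0.993, 0.001]
contact_force: [2.0, -0.5, -3.5]
width: 0.0238
```

Run:
```python
from h import *
p=knob(np.radians(75))-[0,0,13];print(p);go(p)
```

```text
[ 55.77357663   0.         228.55002077]
t 6.25 box mm [ 51.7   0.  229. ] F box [ 2.1  0.  -3.5] w 0.0238
 delta cm [-0.4  -0.    0.03] deg [-0.  -1.3  0. ]  aligned-frame delta cm [-0.4  -0.    0.04]
```

servo_tool(
  deltas=[-1.3,0,-0.1,0,-1.3,0,-1.3,0,0,0,0,0,-1.3,0,0.15,0,0,0,-1.3,0,0.25,0,0,0,0,0,0,0,0,0],
)

```text
clock: 6.75
position: [0.6659, -0.2332, 0.2273]
ee_rot: [0.001, 0.121, 0.993, -0.001]
contact_force: [1.3, -0.7, -4.0]
width: 0.0232
```

Run:
```python
from h import *
p=knob(np.radians(93))-[0,0,13];print(p);go(p)
im,d=eyes.get_image("scene");cv2.imwrite("pics/s6.png",im[:,:,::-1])
```

```text
[103.91943325   0.         225.43095442]
t 6.75 box mm [ 1.038e+02 -1.000e-01  2.273e+02] F box [ 1.4 -0.4 -4. ] w 0.0232
 delta cm [-0.01  0.01  0.19] deg [-0.1  0.1  0. ]  aligned-frame delta cm [-0.01  0.01  0.19]
```

View pics/s6.png

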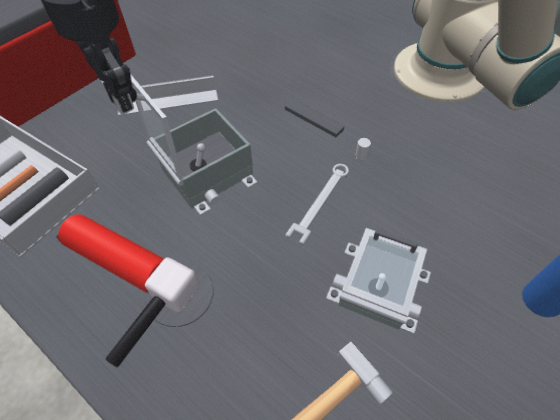

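The cover stands upright and the toggle is exposed at about (200,150), with the low box untouched. I'll release and back off upwards.

servo_tool(
  deltas=[0,0,0,0,0,0,0,0,0,0,0,0,0,0,0,0,0,0,0,0,-1,0,0,0,0,0,-2,0,0,0,0,0,-3,0,0,0,0,0,-3,0,0,0,0,0,0,0,0,0],
  jaw=7,
)

```text
clock: 7.6
position: [0.6638, -0.2328, 0.324]
ee_rot: [0.002, 0.122, 0.993, -0.001]
contact_force: [0.3, -0.3, 0.5]
width: 0.0699
```

servo_tool(
  deltas=[3,0,0,0,-5,0,3,0,0,0,-5,0,3,0,0,0,-5,0,3,0,0,0,0,0,0,0,0,0,0,0],
  jaw=0,
)

```text
clock: 8.1
position: [0.5465, -0.2037, 0.2984]
ee_rot: [0.132, 0.121, 0.984, -0.017]
contact_force: [0.8, 0.1, -0.9]
width: 0.0
```

Run:
```python
from h import *
go([-38,0,150],15)
im,d=eyes.get_image("scene");cv2.imwrite("pics/s7.png",im[:,:,::-1])
im,d=eyes.get_image("wrist");cv2.imwrite("pics/w7.png",im[:,:,::-1])
```

```text
t 8.1 box mm [-1.920e+01 -1.000e-01  2.984e+02] F box [ 0.7  0.3 -0.9] w 0.0
 delta cm [ 5.73  0.02 13.82] deg [-0.1  0.3 -0.1]  aligned-frame delta cm [5.650e+00 1.000e-02 1.385e+01]
```

View pics/s7.png

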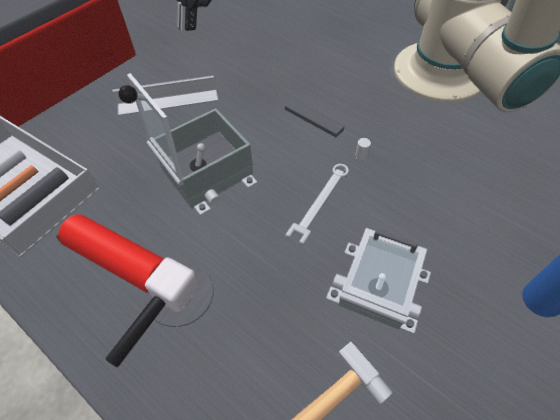

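View pics/w7.png

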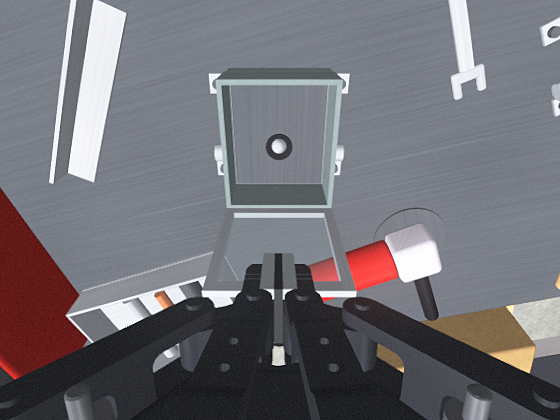

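The cover stays upright and the toggle ball is at (279,147) in the wrist view, leaning to the front. The closed fingers are centred on it.

Run:
```python
from h import *
print(B.T@(onz("wrist",(279,147),.069)-O)*1e3)
```

```text
[ 7.20084086 -0.81225758 69.        ]
```

servo_tool(
  deltas=[1.5,0,3.3,0,0.3,0,1.5,0,3.5,0,0,0,1.4,0,3.5,0,0,0,1.4,0,3.5,0,0,0,0,0,0,0,0,0],
)

```text
clock: 8.7
position: [0.5443, -0.2068, 0.1528]
ee_rot: [0.14, 0.12, 0.983, -0.02]
contact_force: [-1.9, 0.2, -0.5]
width: -0.0001
```

Run:
```python
from h import *
go([-37,0,60],15)
```

```text
t 8.7 box mm [-20.7  -3.7 152.8] F box [-1.9 -0.3 -0.5] w -0.0001
 delta cm [4.17 0.42 8.44] deg [-0.3  1.3  0.1]  aligned-frame delta cm [3.98 0.37 8.54]
```

servo_tool(
  deltas=[2.0,0.2,0.5,0,1.3,0,2.0,0.2,1.0,0,0,0,0,0,1.5,0,0,0,0,0,0,0,0,0],
)

```text
clock: 9.1
position: [0.5262, -0.201, 0.1187]
ee_rot: [0.136, 0.119, 0.983, -0.021]
contact_force: [-0.4, 0.5, -0.0]
width: -0.0
```

Run:
```python
from h import *
go([-37,0,60],15)
im,d=eyes.get_image("wrist");cv2.imwrite("pics/w8.png",im[:,:,::-1])
print(B.T@(onz("wrist",(279,147),.069)-O)*1e3)
```

```text
t 9.1 box mm [-39.6  -2.3 118.7] F box [-0.5  0.4 -0. ] w -0.0
 delta cm [1.34 0.29 5.71] deg [-0.5  0.8  0.1]  aligned-frame delta cm [1.26 0.23 5.73]
[-80.94868573  -2.96415215  69.        ]
```

View pics/w8.png

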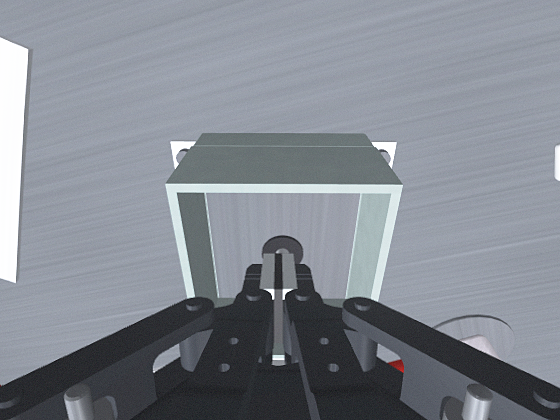

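The fingers are inside the well's outline, ahead of the toggle, whose base disc shows at (282,247). I'll descend.

servo_tool(
  deltas=[0.4,0.1,1.5,0,0.8,0,0.4,0.1,1.5,0,0,0,0.3,0,1.3,0,0,0,0.3,0,1.2,0,0,0,0,0,0,0,0,0],
)

```text
clock: 9.65
position: [0.5369, -0.2042, 0.0663]
ee_rot: [0.135, 0.119, 0.983, -0.023]
contact_force: [-0.3, -0.0, -0.3]
width: -0.0002
```

Run:
```python
from h import *
go([-35,0,58],15)
im,d=eyes.get_image("scene");cv2.imwrite("pics/s9.png",cv2.resize(im[60:220,100:300,::-1],None,fx=3.5,fy=3.5,interpolation=cv2.INTER_CUBIC))
```

```text
t 9.65 box mm [-28.5  -2.9  66.3] F box [-0.3 -0.1 -0.3] w -0.0002
 delta cm [0.85 0.3  0.62] deg [-0.7  0.8  0.2]  aligned-frame delta cm [0.85 0.29 0.63]
```

View pics/s9.png

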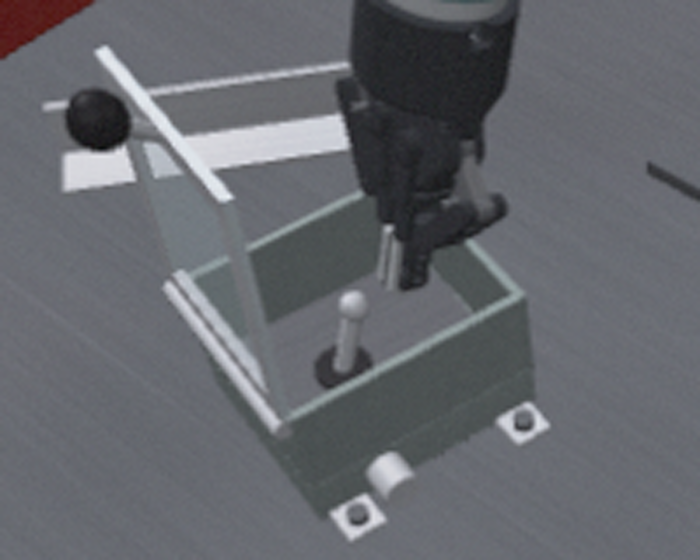

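Toggle ball at crop (353,305), standing clear of the fingers, which are on its front side. I'll push toward the hinge.

servo_tool(
  deltas=[0.2,0.1,0.7,0,0.6,0,-1.0,0.1,0.3,0,0,0,-1.0,0,0.25,0,0,0,-1.0,0,0.25,0,0,0,-0.8,0,0.2,0,0,0,0,0,0,0,0,0],
)

```text
clock: 10.3
position: [0.5801, -0.2129, 0.0611]
ee_rot: [0.13, 0.119, 0.984, -0.023]
contact_force: [0.0, -0.4, -0.3]
width: 0.0
```

Run:
```python
from h import *
go([17,0,58],15)
im,d=eyes.get_image("scene");cv2.imwrite("pics/s10.png",cv2.resize(im[60:220,100:300,::-1],None,fx=3.5,fy=3.5,interpolation=cv2.INTER_CUBIC))
```

```text
t 10.3 box mm [15.6 -1.  61.1] F box [ 0.1 -0.4 -0.3] w 0.0
 delta cm [-0.05  0.1   0.34] deg [-0.8  0.2  0.3]  aligned-frame delta cm [-0.05  0.1   0.34]
```

View pics/s10.png

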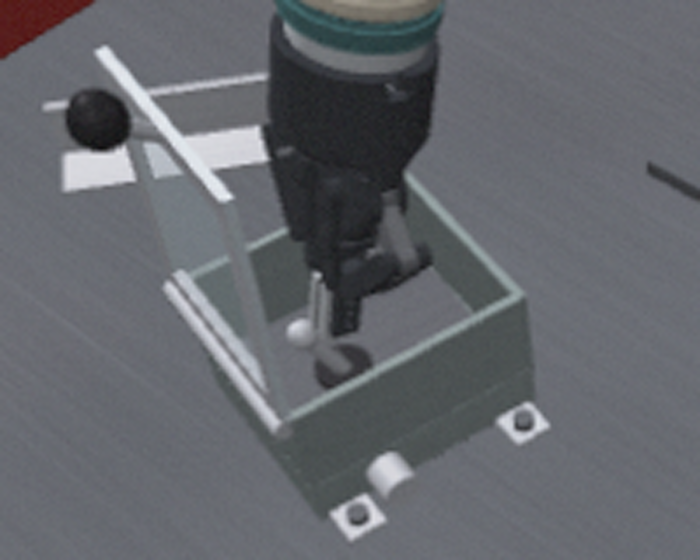

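The toggle has gone over towards the hinge, ball at crop (300,332). I'll push on to the stop, watching the force.

servo_tool(
  deltas=[-0.5,0.1,0.3,0,0,0,0,0,0,0,0,0],
)

```text
clock: 10.55
position: [0.5831, -0.2127, 0.0595]
ee_rot: [0.128, 0.118, 0.984, -0.023]
contact_force: [-1.9, 0.6, 1.3]
width: -0.0003
```

servo_tool(
  deltas=[-0.5,0,0.1,0,0,0,0,0,0,0,0,0],
)

```text
clock: 10.75
position: [0.583, -0.2126, 0.0594]
ee_rot: [0.123, 0.118, 0.985, -0.022]
contact_force: [-1.2, -0.4, 1.2]
width: -0.0002
```

Run:
```python
from h import *
go([20,0,58],15)
```

```text
t 10.75 box mm [18.3 -0.  59.4] F box [-1.1 -0.6  1.2] w -0.0002
 delta cm [-0.13  0.    0.18] deg [-0.8 -0.7  0.4]  aligned-frame delta cm [-0.13  0.    0.18]
```

servo_tool(
  deltas=[-0.8,0,0.2,0,0,0,-0.6,0,0.1,0,0,0],
)

```text
clock: 10.95
position: [0.5838, -0.2125, 0.0587]
ee_rot: [0.11, 0.116, 0.987, -0.02]
contact_force: [-19.4, 0.7, 18.0]
width: 0.0003
```

Run:
```python
from h import *
go([20,0,58],15)
im,d=eyes.get_image("scene");cv2.imwrite("pics/s11.png",cv2.resize(im[60:220,100:300,::-1],None,fx=3.5,fy=3.5,interpolation=cv2.INTER_CUBIC))
for th in (.7,.8,.9,1.0):
    a=th-.5; P=O+B@np.array([15+42*np.sin(a),0,32+42*np.cos(a)])/1e3; print(th,(proj("scene",P)-[100,60])*3.5)
```

```text
t 10.95 box mm [19.1  0.3 58.7] F box [-19.  -4.  18.] w 0.0003
 delta cm [-0.08 -0.03  0.09] deg [-0.7 -2.2  0.6]  aligned-frame delta cm [-0.07 -0.03  0.09]
0.7 [[316.64139515 322.30020067]]
0.8 [[310.23830031 327.13055689]]
0.9 [[304.18527707 332.37663624]]
1.0 [[298.55160475 337.97870066]]
```

View pics/s11.png

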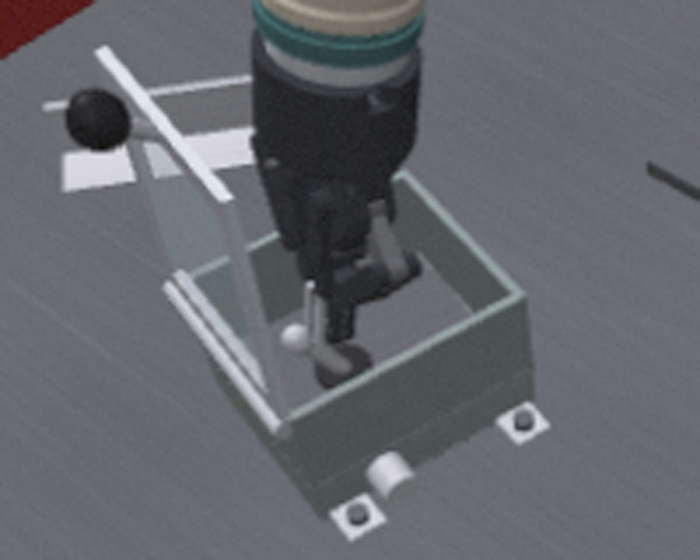

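The force rose to 19 N at the stop and the ball sits at crop (296,337), which matches a toggle angle of about 1.0. I'll retreat and rise.

servo_tool(
  deltas=[1.2,0,-0.3,0,0,0,1.5,0,-0.5,0,0,0,-0.5,0,-2,0,0,0,-0.8,0,-3,0,0,0,-1,0,-4,0,0,0,-1,0,-4,0,0,0,-1,0,-4,0,3,0,-1,0,-4,0,4,0,-0.5,0,-4,0,4,0,0,0,0,0,0,0],
)

```text
clock: 12.0
position: [0.5665, -0.2043, 0.331]
ee_rot: [0.019, 0.119, 0.993, -0.01]
contact_force: [0.4, 0.2, 0.2]
width: -0.0001
```

Run:
```python
from h import *
go([104,0,300])
T={}
im,d=eyes.get_image("top");cv2.imwrite("pics/t12.png",im[:,:,::-1])
im,d=eyes.get_image("scene");cv2.imwrite("pics/s12.png",cv2.resize(im[60:220,100:300,::-1],None,fx=3.5,fy=3.5,interpolation=cv2.INTER_CUBIC))
for a in (88,90,92,94,96): print(a,(proj("scene",O+B@knob(np.radians(a))/1e3)-[100,60])*3.5)
```

```text
t 12.0 box mm [3.00e-01 4.10e+00 3.31e+02] F box [0.4 0.3 0.2] w -0.0001
 delta cm [-10.23  -0.4    3.52] deg [-0.9  2.3  0.2]  aligned-frame delta cm [-10.37  -0.41   3.1 ]
88 [[ 97.90550052 120.01534584]]
90 [[ 86.67909136 126.73963259]]
92 [[ 75.62772509 133.80726639]]
94 [[ 64.77447125 141.20555308]]
96 [[ 54.14201253 148.92077761]]
```

View pics/s12.png

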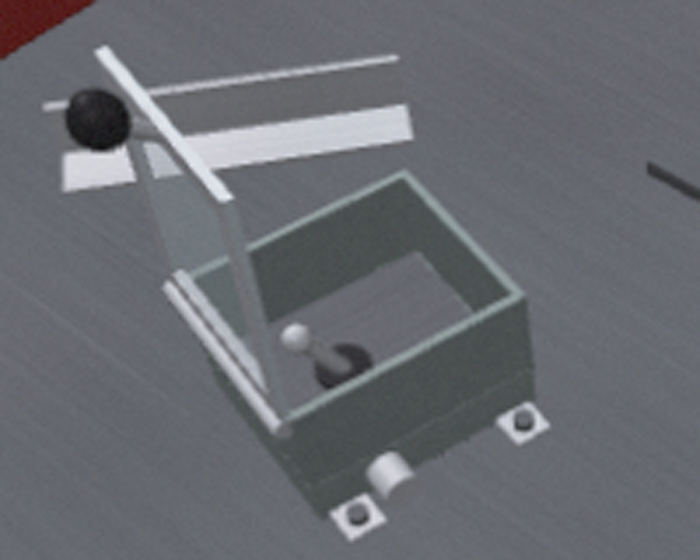

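View pics/t12.png

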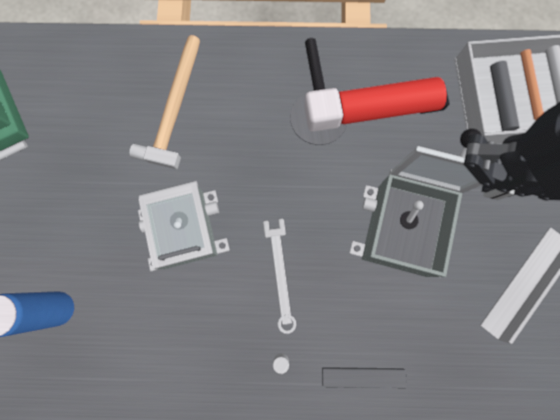

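The toggle is fully over at (296,337), and the knob is at (98,120), which means a cover angle of about 88°. Moving over the knob with open jaws.

servo_tool(
  deltas=[-2.3,-0.1,0.5,0,2.3,0,-2.3,-0.1,0.5,0,0,0,-2.3,-0.1,0.3,0,0,0,-2.2,0,0.3,0,0,0,0,0,0,0,0,0],
  jaw=6.5,
)

```text
clock: 12.6
position: [0.6477, -0.2256, 0.2977]
ee_rot: [-0.012, 0.12, 0.993, -0.003]
contact_force: [-1.1, 0.3, -0.6]
width: 0.0653
```

Run:
```python
from h import *
go([92,0,227])
im,d=eyes.get_image("wrist");cv2.imwrite("pics/w13.png",im[:,:,::-1])
for a in (86,88,90,92): print(a,proj("wrist",O+B@knob(np.radians(a))/1e3))
```

```text
t 12.6 box mm [ 84.3   2.9 297.7] F box [-1.2  0.1 -0.6] w 0.0653
 delta cm [-0.94 -0.23  7.05] deg [-0.5 -1.4  0.2]  aligned-frame delta cm [-0.77 -0.29  7.07]
86 [[274.84333923 238.83399995]]
88 [[274.86679915 246.53864555]]
90 [[274.89505914 253.96598411]]
92 [[274.92786893 261.0967494 ]]
```

View pics/w13.png

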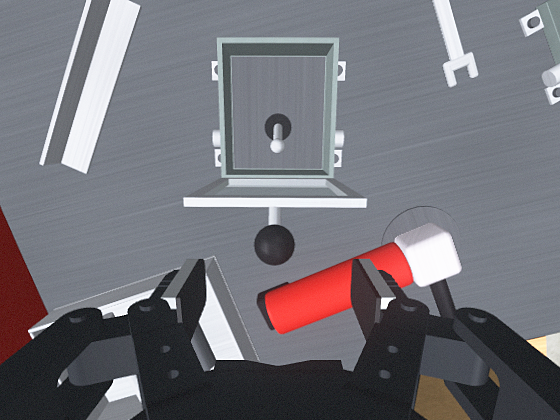

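Knob at (274,245), so about 88° and x ≈ 90. The toggle leans to the hinge. I'll descend over the knob.

servo_tool(
  deltas=[-0.4,-0.2,1.8,0,-1.4,0,-0.3,-0.1,1.8,0,0,0,0,0,1.5,0,0,0,0,0,1.2,0,0,0,0,0,0,0,0,0],
)

```text
clock: 13.15
position: [0.6443, -0.2277, 0.23]
ee_rot: [-0.005, 0.12, 0.993, -0.003]
contact_force: [0.1, -0.5, 0.1]
width: 0.0648
```

Run:
```python
from h import *
go([90,0,227])
```

```text
t 13.15 box mm [ 81.5   0.  230. ] F box [ 0.2 -0.5  0.1] w 0.0648
 delta cm [-0.86 -0.    0.29] deg [-0.4 -0.5  0.1]  aligned-frame delta cm [-0.85 -0.    0.3 ]
```

servo_tool(
  deltas=[-0.8,0,0.3,0,-0.5,0,-0.1,0,0,0,0,0,0,0,0,0,0,0],
)

```text
clock: 13.45
position: [0.6533, -0.23, 0.2285]
ee_rot: [0.001, 0.12, 0.993, -0.004]
contact_force: [-1.1, -1.0, 0.3]
width: 0.0652
```

servo_tool(
  deltas=[0,0,0,0,0,0,0,0,0,0,0,0,0,0,0,0,0,0,0,0,0,0,0,0],
  jaw=1.5,
)

```text
clock: 13.85
position: [0.6542, -0.2304, 0.2302]
ee_rot: [0.003, 0.12, 0.993, -0.004]
contact_force: [0.9, -1.1, -2.3]
width: 0.0239
```

Run:
```python
from h import *
go([90,0,227])
im,d=eyes.get_image("wrist");cv2.imwrite("pics/w14.png",im[:,:,::-1])
```

```text
t 13.85 box mm [ 9.170e+01 -1.000e-01  2.302e+02] F box [ 1.2 -0.9 -2.3] w 0.0239
 delta cm [0.17 0.02 0.32] deg [-0.5  0.4  0.1]  aligned-frame delta cm [0.17 0.01 0.32]
```

View pics/w14.png

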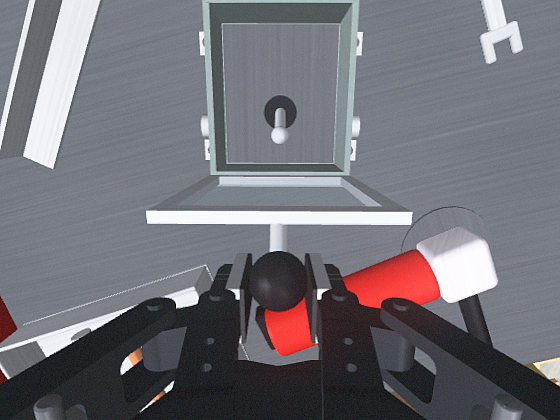

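Knob gripped at (278,280). I'll retrace the arc.

servo_tool(
  deltas=[1.3,0,-0.1,0,0,0,1.3,0,0,0,0,0,1.3,0,0.1,0,0,0,1.3,0,0.2,0,0,0,1.3,0,0.3,0,0,0,1.25,0,0.45,0,0,0,1.2,0,0.55,0,0,0,0,0,0,0,0,0],
)

```text
clock: 14.7
position: [0.5776, -0.2113, 0.2203]
ee_rot: [0.02, 0.12, 0.993, -0.007]
contact_force: [-0.0, -0.6, -6.5]
width: 0.0239
```

Run:
```python
from h import *
p=knob(np.radians(50))-[0,0,12];print(p);go(p)
```

```text
[ -7.78656115   0.         209.15123321]
t 14.7 box mm [ 1.280e+01 -1.000e-01  2.203e+02] F box [ 0.1 -0.6 -6.5] w 0.0239
 delta cm [2.1  0.02 1.03] deg [-0.5  2.4  0.1]  aligned-frame delta cm [2.06 0.01 1.12]
```

servo_tool(
  deltas=[1.1,0,0.75,0,2.4,0,1.1,0,0.75,0,0,0,1.05,0,0.85,0,0,0,1.0,0,0.95,0,0,0,0.9,0,1.05,0,0,0,0.8,0,1.1,0,0,0,0,0,0,0,0,0],
)

```text
clock: 15.4
position: [0.5212, -0.1974, 0.1743]
ee_rot: [0.001, 0.12, 0.993, -0.005]
contact_force: [0.2, -1.0, -3.9]
width: 0.0235
```

Run:
```python
from h import *
p=knob(np.radians(25))-[0,0,12];print(p);go(p)
```

```text
[-56.77070882   0.         163.80197825]
t 15.4 box mm [-4.530e+01 -1.000e-01  1.743e+02] F box [ 0.5 -0.9 -3.9] w 0.0235
 delta cm [1.15 0.02 1.04] deg [-0.6  0.1  0.1]  aligned-frame delta cm [1.15 0.01 1.05]
```

servo_tool(
  deltas=[0.8,0,1.05,0,0,0,0.75,0,1.15,0,0,0,0.65,0,1.2,0,0,0,0.5,0,1.25,0,0,0,0.4,0,1.3,0,0,0,0,0,0,0,0,0],
)

```text
clock: 16.0
position: [0.4915, -0.19, 0.1149]
ee_rot: [-0.001, 0.12, 0.993, -0.004]
contact_force: [1.1, -0.2, -3.0]
width: 0.0244
```

Run:
```python
from h import *
p=knob(0)-[0,0,13];print(p);go(p)
```

```text
[-82.   0. 101.]
t 16.0 box mm [-7.590e+01 -1.000e-01  1.149e+02] F box [ 1.1  0.  -3. ] w 0.0244
 delta cm [0.61 0.02 1.39] deg [-0.5 -0.1  0.2]  aligned-frame delta cm [0.61 0.01 1.39]
```

servo_tool(
  deltas=[0.3,0,1.0,0,0,0,0.2,0,0.8,0,0,0,0,0,0.4,0,0,0],
)

```text
clock: 16.3
position: [0.4877, -0.1891, 0.0941]
ee_rot: [-0.0, 0.12, 0.993, -0.004]
contact_force: [-7.0, 3.2, 28.9]
width: 0.0242
```

Run:
```python
from h import *
p=knob(0)-[0,0,13];go(p)
im,d=eyes.get_image("scene");cv2.imwrite("pics/s15.png",cv2.resize(im[60:220,100:300,::-1],None,fx=3.5,fy=3.5,interpolation=cv2.INTER_CUBIC))
```

```text
t 16.3 box mm [-79.8  -0.1  94.1] F box [-7.6  1.4 28.9] w 0.0242
 delta cm [ 0.22  0.01 -0.69] deg [-0.4  0.   0.2]  aligned-frame delta cm [ 0.22  0.01 -0.69]
```

View pics/s15.png

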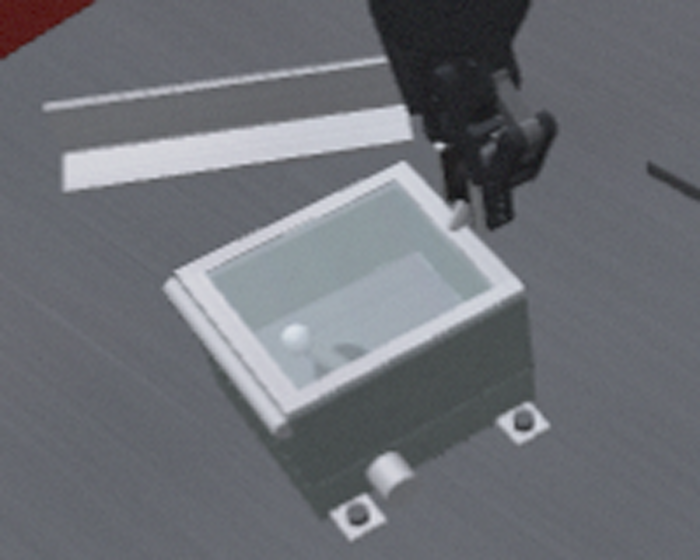

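The cover is down (29 N vertical at the stop) and the toggle leans to the hinge beneath it. Now I'll release and rise.

servo_tool(
  deltas=[0,0,0,0,0,0,0,0,0,0,0,0,0,0,0,0,0,0,0,0,0,0,0,0,0,0,-1.0,0,0,0,0,0,-2,0,0,0,0,0,-3,0,0,0,1,0,-3,0,0,0,2,0,-3,0,0,0,3,0,0,0,0,0,3,0,0,0,0,0,3,0,0,0,0,0,0,0,0,0,0,0],
  jaw=7,
)

```text
clock: 17.65
position: [0.3705, -0.1606, 0.2224]
ee_rot: [0.003, 0.119, 0.993, -0.006]
contact_force: [0.9, -0.4, 0.6]
width: 0.0696
```

Run:
```python
from h import *
s,p,R=st();print(s["clock"],p,s["contact_force"],s["width"])
ims=[]
for n in("scene","top"):
    im,d=eyes.get_image(n);f0=np.load(n+"0.npz")["im"]
    r=(slice(60,220),slice(100,300)) if n=="scene" else (slice(150,300),slice(330,500))
    print(n,np.abs(im[r].astype(int)-f0[r]).max(2).__gt__(40).sum())
    lo=(slice(215,340),slice(320,440)) if n=="scene" else (slice(175,280),slice(130,235))
    print(" low box diff",(np.abs(im[lo].astype(int)-f0[lo]).max(2)>40).sum())
    cv2.imwrite(f"pics/{n}16.png",cv2.resize(np.hstack([f0[r],im[r]])[:,:,::-1],None,fx=2,fy=2,interpolation=cv2.INTER_CUBIC))
```

```text
17.65 [ 0.37048627 -0.16057816  0.22240675] [ 0.89293954 -0.41785089  0.5583195 ] 0.06958710236407999
scene 27
 low box diff 0
top 61
 low box diff 0
```

View pics/scene16.png

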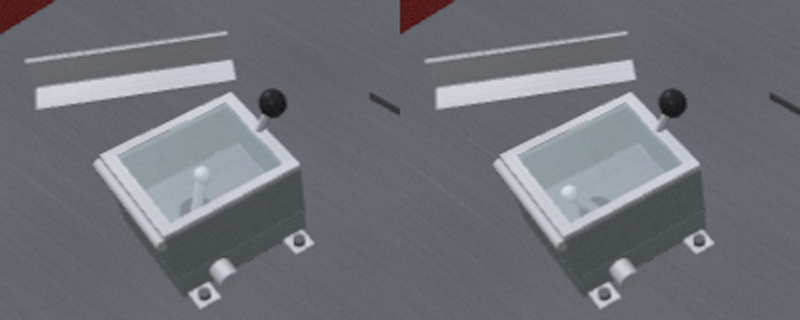

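View pics/top16.png

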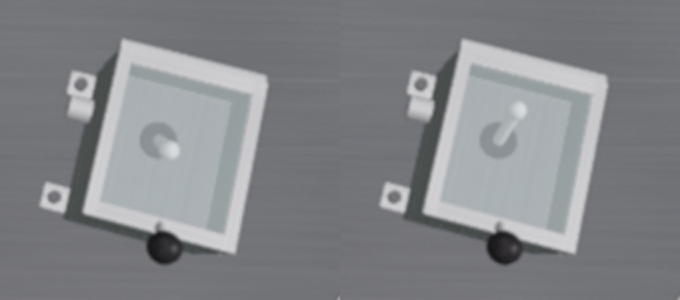

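The before and after views match: the cover and knob are back in their closed position, only the toggle has changed, and the low box has no changed pixels. Handing in.

```bash
python3 -c "
from rig import manip
print(manip.sign_off())"
```

```text
the job is handed in; nothing more can be done
None
```

The fume extractor is switched on: I swung the taller box's cover up by its ball knob, pushed the toggle over to its hinge-side stop, closed the cover and backed the arm clear. I handed in at 17.75 s.

- **Cover open:** the knob's position put the cover at about 88°, and it stayed there after I let go. The gripper's own position had suggested about 93°.
- **Toggle:** it met the stop at about 19 N along the push (roughly 26 N in all). The ball's image position matched an angle of about 1.0 rad.
- **Cover closed:** I pressed it down with about 29 N. In the scene and top views the rim and knob are back where they started, and only the toggle differs.
- **Low box:** no pixel changed noticeably (threshold 40 of 255) in either view, so its cover stayed shut.
- **Arm at hand-in:** it was touching nothing, with a force reading of about 1 N.

The wrist view before the flip placed the toggle ball about 7 mm further back than the allowed start angles permit. I put that down to the wrist view's own error, and the later views agreed with the final toggle position. No other check failed.

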